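# Post the printing blocks through the dust flaps

## Robot

A 6-joint arm with a two-finger parallel gripper is mounted at the origin on the work surface. World frame = base frame: x ahead of the robot, y to its left, z up, the work surface at z = 0. Lengths are in m, angles in rad, forces in N, time in s.
With the tool pointing down it reaches from about 0.35 to 0.875 m from the base axis. Payload 4.2 kg.
Tool frame: the origin (TCP) lies midway between the tips of the shut fingers; the grasp point (between the pads) lies 19 mm behind it; y points along the fingers, z is the direction in which the jaws open and shut, and the axes are right-handed (so a half turn about y gives the same grasp; the last joint's range is limited). The gripper opens to 87 mm and grips with 3 to 60 N. Pads are 19 mm wide; open, the fingers measure 117 mm over their backs; the gripper's body (75 mm by 190 mm) begins 51 mm behind the grasp point.
Start: joints at [1.533, 0.385, 0.008, 0, -1.194, -0.259], TCP at [0.183, 0.598, 0.223] pointing down, gripper open.
Joint ranges: [-3.14, 3.14], [-1.21, 2.06], [-1.07, 1.41], [-3.16, 2.05], [-2.99, -0.16], [-3.1, 3.1]. Speed limits (rad/s): [2.79, 2.79, 3.14, 3.14, 3.14, 3.14].

## Interface

Orientations are given as a 3x3 rotation matrix whose columns are the frame's x, y, z axes.
In Python, from plant import state, viewer, workorder gives the robot as it stands.
- The arm moves only by the shell command python3 -m crank 'ROWS'. ROWS is JSON, a list that holds one entry, the list of rows, each a list of 7 numbers: the shift along the tool's x, y, z in cm, then the turn, a rotation vector about the tool's x, y, z in degrees, then the closure, from -1 (fully open) to 1 (shut). In form: [[[dx, dy, dz, wx, wy, wz, fingers], ...]]. A call has 1 to 5 rows; each row shifts and turns the commanded pose from where the row before left it, along the tool's axes as they then stand; what a row does not reach is not made up. A row lasts 1/12 s, in which the tool goes at most 41.7 mm and 7.16 degrees, less where a joint would pass 70% of its speed; a pose out of reach is approached as far as the arm can. A call is refused whole if a number of a shift passes 4.17 or a number of a turn 7.16, either way. A call with a gripper value outside its range is refused whole. The fingers move at their own pace and stop on an object; the grip force is fixed at half the most. Time passes only in rows, so rows that do not move let the fingers close. It gives the time, the measured TCP pose, the force and the opening at its end, in the units of the state.
- state(): the state, without advancing time (a new reading comes with each control period).
- viewer.read_camera(name): name is "side" or "top"; returns the picture (420x560x3 uint8, red, green, blue); there is no depth.
- viewer.calibration(name): a dict with "mtx" (3x3 intrinsics, pixels), "k1" (the pictures are not rectified: a ray, as slopes to the right and down, at radius r is drawn at 1 + k1 r^2 times it, then the intrinsics apply), "T" (4x4, takes a point from camera to world coordinates). Camera axes: x right, y down, z forward; pixel columns grow to the right and rows downward; lengths in m; the calibration is good to about 2 mm. A picture is of the moment at which its call begins. calibration takes no time and is no camera call.
- workorder.hand_in(): hands the job in, once; it reports no verdict.
The state is a dict: "t": time; "joint_pos": joint angles; "qd": joint speeds; "joint_efforts": joint torques, N m; "tcp_pos": TCP position; "tool_rot": TCP orientation; "ft_force": force on the tool from outside, world axes, zero at the start; "moment": the same for the moment, N m; "width": finger opening in m.
Only numpy, scipy, OpenCV 4.12 (cv2) and the standard library are available. Lean on these libraries where they do the work, as an engineer would, in place of code of your own. Each camera call takes 0.05 s, during which the arm holds its last target. There are 200 camera calls.

## Task

Put the red and the blue printing block away in the slanted dust rack: holding each one, push it foot first through the sprung flap of its own colour, with its carved face towards the clear upper wall, and let it go down to the bottom of the bay so that the flap shuts behind it. Either may go first; leave the rest of the table as it is and keep the other blocks standing.

Things in the scene. Friction and masses are not known exactly. Their poses are not given: they have to be found in the camera images.
- block_red: Red-faced block with a red top end. Wooden printing block standing on end: 34 mm thick (x), 50 mm wide (y), 120 mm tall (z), flat-sided. Origin at the centre of the end it stands on, z up along its length, x out of its carved broad face, which is red with a darker pattern; the back (-x) and the narrow edges are bare dark wood. About 0.22 kg.
- block_blue: Blue-faced block with a blue top end. Wooden printing block standing on end: 34 mm thick (x), 50 mm wide (y), 120 mm tall (z), flat-sided. Origin at the centre of the end it stands on, z up along its length, x out of its carved broad face, which is blue with a darker pattern; the back and the narrow edges are bare dark wood. About 0.22 kg.
- block_red_carving (a point): Centre of the red block's carved face: 17 mm out (x) from its axis, 60 mm up.
- block_blue_carving (a point): Centre of the blue block's carved face: 17 mm out (x) from its axis, 60 mm up.
- bay_red: The red-rimmed pocket, on the left (+y) as the robot sees it. Inside 60 mm wide (its y), 44 mm high (its x), 170 mm deep to a solid end wall; wood, its upper wall (+x) clear. Origin at the centre of the mouth, level with the rim; z points out of the mouth, 30 degrees from vertical, leaning to the rack's -x: parts go in along -z, down a 60 degree slope. y is level.
- bay_blue: The blue-rimmed pocket, on the right (-y) as the robot sees it. Inside 60 mm wide (its y), 44 mm high (its x), 170 mm deep to a solid end wall; wood, its upper wall (+x) clear. Origin at the centre of the mouth, level with the rim; z points out of the mouth, 30 degrees from vertical, leaning to the rack's -x: parts go in along -z, down a 60 degree slope. y is level.
- flap_red (a joint): Angle of the red flap, rad: 0 shut, 1.5 at most, growing as it swings into the bay. Plate 42 x 56 x 3 mm hinged along the mouth's upper (+x) edge, filling the mouth. A light spring (under 0.5 N at its free edge) shuts it; a block's foot pushes it in. It can shut once the block's tail is 43 mm inside. A block let go with 70 mm or more inside slides home by itself.
- flap_blue (a joint): Angle of the blue flap, rad: 0 shut, 1.5 at most, growing as it swings into the bay. Plate 42 x 56 x 3 mm hinged along the mouth's upper (+x) edge, filling the mouth. A light spring (under 0.5 N at its free edge) shuts it; a block's foot pushes it in. It can shut once the block's tail is 43 mm inside. A block let go with 70 mm or more inside slides home by itself.
- rack: The dust rack, fixed to the table: dark wooden base 190 mm (x) x 260 mm (y) carrying the two bays on posts, 190 mm tall at the mouths, which face its -x and up. Origin at the centre of its underside. The mouth centres lie 45 mm to its -x, 55 mm to either side (red +y, blue -y), 174 mm up, in one plane; bay side walls are 16 mm thick.
- spare_green: Not to be moved. Wooden printing block standing on end: 34 mm thick (x), 50 mm wide (y), 120 mm tall (z), flat-sided. Origin at the centre of the end it stands on, z up along its length, x out of its carved broad face, which is green, as is its top end.
- spare_plain: Not to be moved. Wooden printing block standing on end: 34 mm thick (x), 50 mm wide (y), 120 mm tall (z), flat-sided. Origin at the centre of the end it stands on, z up along its length, x out of its carved broad face; light bare wood all over.
- mug: Red mug with three upright brushes, not to be moved: 62 mm across, 80 mm tall, the brushes stand to 135 mm within 18 mm of its axis. Origin at the centre of its underside, z up.
- dye_tray: Low dark-red dye tray 200 mm (x) x 140 mm (y), 30 mm high, origin at the centre of its underside. Not to be moved.
- brush: Hand brush lying on the table, under 45 mm high, origin near its middle, lying along its x. Not to be moved.
- bowl: Blue bowl 90 mm across, 45 mm high, origin at the centre of its underside. Not to be moved.
- jar: Yellow jar with white cap, 60 mm across, 85 mm high, origin at the centre of its underside. Not to be moved.
- dye_bottle: Tall teal dye bottle with black cap standing between the blocks and the rack, not to be moved: 52 mm across, 180 mm tall, origin at the centre of its underside, z up.
- scraper: Flat scraper lying on the table, under 40 mm high, origin near its middle, lying along its x. Not to be moved.
Things that resemble listed ones, but are neither listed nor needed, are in the scene too. Leave any yellow look-alike of the block_blue alone.

How it is judged:
By the outcome, as a careful person would: the job done as asked, in the order asked, and still so for the second after the job is handed in, with the robot touching nothing.
It also fails if it takes over 59 s, if anything falls off the work surface, if the arm or the gripper's body presses on something with over 40 N, if the wrist force passes 120 N, or if a joint passes its speed limit or range.

## Working session

There is one attempt and no reset: what is moved stays moved. The work goes in short steps, Python scripts to look and compute and a shell command to move; the robot and the scene stay as the last step left them, time stands still between calls to the robot, and variables do not carry over. Pictures are saved under pics/ and viewed, about 8 in all and at most 12, crops included, and the job is handed in when it is done.

```bash
mkdir -p pics; ls; python3 - <<'E'
from plant import state, viewer
import cv2,numpy as np
s=state(); print(s)
for n in("side","top"):
    im=viewer.read_camera(n); cv2.imwrite(f"pics/{n}0.png",im[:,:,::-1]); c=viewer.calibration(n); print(n,np.round(c["mtx"],2),c["k1"],np.round(c["T"],4))
E
```

```text
pics
{'t': 0.0, 'joint_pos': array([ 1.53258930e+00,  3.85566115e-01,  6.62223344e-03, -5.06477517e-04,
       -1.19400839e+00, -2.58578874e-01]), 'qd': array([-3.05120375e-08, -1.88913338e-03, -1.86620507e-04, -3.34323114e-04,
        2.01000264e-04, -5.28558183e-04]), 'joint_efforts': array([-1.11152145e-03, -3.90666461e+01,  1.87408143e+01,  4.21985105e+00,
        1.10103789e-02, -1.91321715e-04]), 'tcp_pos': array([0.18259662, 0.59709581, 0.22145133]), 'tool_rot': array([[-9.56226746e-01, -5.52955343e-04, -2.92626219e-01],
       [ 2.92626725e-01, -2.13633229e-03, -9.56224365e-01],
       [-9.63974679e-05, -9.99997565e-01,  2.20462758e-03]]), 'ft_force': array([-0.14101831, -0.40296621,  0.33913324]), 'moment': array([0.00660021, 0.01017916, 0.02681292]), 'width': 0.08718934345795523}
side [[500.67   0.   279.98]
 [  0.   500.67 207.37]
 [  0.     0.     1.  ]] -0.05730047388016748 [[ 0.8553 -0.2464  0.4559 -0.1435]
 [-0.5181 -0.4235  0.7431 -1.0719]
 [ 0.01   -0.8718 -0.4898  0.8663]
 [ 0.      0.      0.      1.    ]]
top [[516.53   0.   269.44]
 [  0.   516.53 214.3 ]
 [  0.     0.     1.  ]] -0.17070348087955212 [[-5.3000e-03 -9.9160e-01  1.2920e-01  3.3870e-01]
 [-1.0000e+00  5.3000e-03 -2.0000e-04  2.0300e-02]
 [-5.0000e-04 -1.2920e-01 -9.9160e-01  1.4703e+00]
 [ 0.0000e+00  0.0000e+00  0.0000e+00  1.0000e+00]]
```

View pics/top0.png

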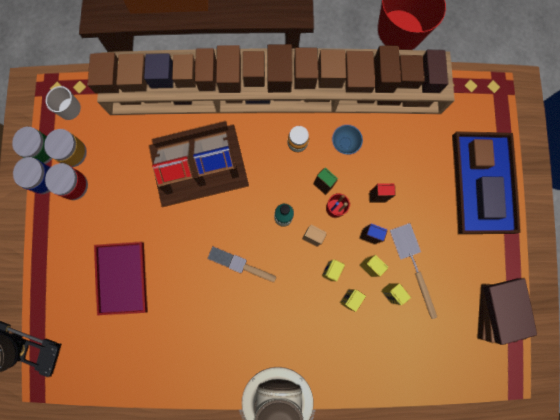

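View pics/side0.png

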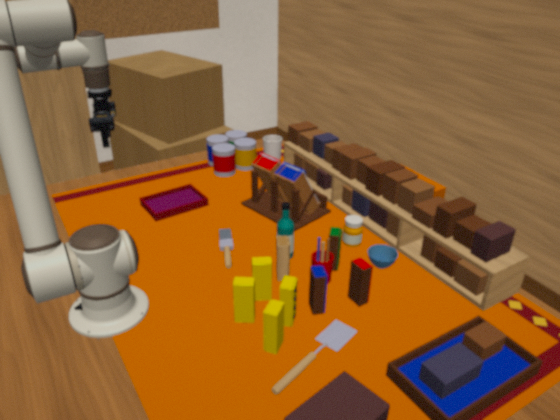

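The top view shows the rack at (199,165) with the red bay at (172,172) and the blue at (213,160), and the teal bottle at (284,213). For red, block_red is at (386,190); the mug at (338,205) is round with brushes. For blue, block_blue is at (377,233); the yellow look-alikes are at (335,270), (377,266), (355,300) and (400,295). I'll confirm in an enlarged crop.

```bash
cat > h.py <<'E'
import numpy as np,cv2
from plant import viewer,state
def ray(n,p):
    c=viewer.calibration(n);K=c["mtx"];k=c["k1"];T=c["T"]
    d=(np.asarray(p,float)-[K[0,2],K[1,2]])/[K[0,0],K[1,1]]
    u=d.copy()
    for _ in range(20): u=d/(1+k*(u@u))
    return T[:3,3],T[:3,:3]@np.r_[u,1]
def onz(n,p,z):
    o,d=ray(n,p); return o+d*(z-o[2])/d[2]
def proj(n,X):
    c=viewer.calibration(n);K=c["mtx"];T=c["T"]
    q=T[:3,:3].T@(np.asarray(X)-T[:3,3]);u=q[:2]/q[2];u=u*(1+c["k1"]*(u@u))
    return u*[K[0,0],K[1,1]]+[K[0,2],K[1,2]]
E
python3 - <<'E'
import cv2,numpy as np
from h import *
t=cv2.imread("pics/top0.png");s=cv2.imread("pics/side0.png")
a=cv2.resize(t[165:265,320:420],(400,400),interpolation=cv2.INTER_CUBIC)
b=cv2.resize(s[230:330,290:390],(400,400),interpolation=cv2.INTER_CUBIC)
cv2.imwrite("pics/c1.png",np.hstack([a,b]))
hsv=cv2.cvtColor(t,cv2.COLOR_BGR2HSV)
print("top px"); 
for nm,(r0,r1,c0,c1) in dict(red=(178,208,372,402),blue=(220,248,362,392)).items():
    h=hsv[r0:r1,c0:c1]
    m=((h[...,0]<6)|(h[...,0]>172) if nm=="red" else (h[...,0]>105)&(h[...,0]<130))&(h[...,1]>150)
    m=(m&(h[...,2]>60)).astype(np.uint8)
    print(nm,m.sum()); print(cv2.minAreaRect(np.argwhere(m)[:,::-1].astype(np.float32)+[c0,r0]) if 0 else '')
    mb=(m&(h[...,2]>110)).astype(np.uint8)
    cs,_=cv2.findContours(mb,cv2.RETR_EXTERNAL,cv2.CHAIN_APPROX_NONE);c=max(cs,key=cv2.contourArea)
    c=c.reshape(-1,2)+[c0,r0]
    P=np.array([onz("top",p,.12)[:2] for p in c]);r=cv2.minAreaRect((P*1000).astype(np.float32));print(nm,r,cv2.boxPoints(r).round(1).tolist())
    print(h[...,2][::2,::2])
E
```

```text
top px
red 211

red ((579.9609985351562, -291.5177917480469), (46.29100799560547, 29.91485023498535), 89.96141052246094) [[565.0, -314.70001220703125], [594.9000244140625, -314.70001220703125], [594.9000244140625, -268.3999938964844], [565.0, -268.3999938964844]]
[[198 195 196 197 196 195 196 196 196 196 196 195 196 195 196]
 [195 195 196 196 196 198 195 196 196 195 197 196 196 196 195]
 [195 197 195 196 195 196 196 196 197 195 195 195 196 197 196]
 [198 197 145 185 191 189 189 189 188 155 155 174 195 196 195]
 [197 143  45 178 189 187 187 188 185 186 185 174 193 196 196]
 [130  35  29 183 196 193 194 195 194 195 195 175 194 197 197]
 [ 32  22  27 181 194 193 193 194 194 195 194 181 194 194 196]
 [ 21  23  29 157 194 193 195 195 194 194 194 174 193 196 196]
 [ 21  23  26 148 187 186 187 187 187 186 185 167 193 196 198]
 [ 25  23  25  38  43  44  46  43  38  37  50 151 196 196 196]
 [ 22  23  29  32  29  31  32  29  33  85 184 196 195 196 196]
 [ 28  28  33  33  33  31  30  44 142 191 196 195 196 196 197]
 [108 110 109 108 107 107 111 164 195 196 196 197 196 197 196]
 [196 197 196 197
[... 575 characters left out ...]
7 197]
 [197 179  97  37 129 154 141 147 145 166 193 195 197 197 196]
 [165  55  25  45 167 175 173 170 132 135 155 138 170 195 195]
 [ 74  23  27  91 173 175 175 174 176 173 152 138 133 192 157]
 [ 39  23  26 147 174 175 176 175 176 174 175 175 112 194 160]
 [ 23  24  36 135 169 174 176 175 176 174 177 173 144 196 184]
 [ 23  26  26  32  66 112 158 173 176 176 176 162 188 197 195]
 [ 35  26  26  29  27  30  41  71 140 160 174 119 194 196 196]
 [151 115  53  30  27  24  26  27  30  48 108 136 196 196 198]
 [197 195 176 142  80  45  27  36  84 135 164 195 196 195 195]
 [197 197 197 196 192 172 140 159 192 196 197 196 197 196 196]
 [196 197 197 196 197 197 198 197 197 197 197 196 197 196 196]]
```

View pics/c1.png

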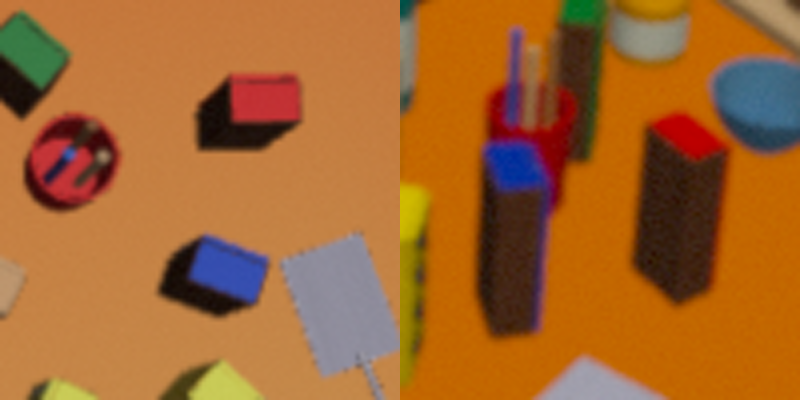

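The red block at (386,190) and the blue at (377,233) match their descriptions: coloured top ends, and a coloured strip on the +x (far) edge. In the side crop, the coloured plate edge is on the right and the backs (-x) are bare wood. So both carved faces point roughly +x, red at yaw 0 and blue at about -22°. Next I measure the rack.

```bash
python3 - <<'E'
import cv2,numpy as np
from h import *
t=cv2.imread("pics/top0.png");s=cv2.imread("pics/side0.png")
a=cv2.resize(t[115:215,145:255],(440,400),interpolation=cv2.INTER_CUBIC)
b=cv2.resize(s[140:230,235:335],(360,324),interpolation=cv2.INTER_CUBIC);b=cv2.copyMakeBorder(b,0,76,0,0,cv2.BORDER_CONSTANT)
cv2.imwrite("pics/c2.png",np.hstack([a,b]))
hsv=cv2.cvtColor(t,cv2.COLOR_BGR2HSV);w=hsv[120:210,145:255]
for nm in("red","blue"):
    m=((w[...,0]<6)|(w[...,0]>172) if nm=="red" else (w[...,0]>105)&(w[...,0]<130))&(w[...,1]>130)&(w[...,2]>100)
    cs,_=cv2.findContours(m.astype(np.uint8),0,cv2.CHAIN_APPROX_NONE);c=max(cs,key=cv2.contourArea)
    r=cv2.minAreaRect(c);print(nm,m.sum(),cv2.boxPoints(r)+[145,120], onz("top",np.add(r[0],[145,120]),.174))
# dark footprint
m=cv2.inRange(w,(0,0,0),(180,255,90)); print(m.sum()/255)
# bottle/mug/others approx
for n,p,z in(("bottle",(286,209),.18),("mug",(338,205),.08),("green",(328,179),.12),("plain",(317,234),.12),("yel",(377,265),.12)): print(n,onz("top",p,z).round(3))
E
```

```text
red 602 [[151.5882349  164.35293961]
 [186.41176224 155.64706039]
 [191.41176224 175.64706039]
 [156.58823395 184.35293579]] [0.62417228 0.27203795 0.174     ]
blue 487 [[201.17647171 157.70588303]
 [221.88236237 152.52941513]
 [225.35295105 166.41176987]
 [204.64705658 171.58823776]] [0.64401049 0.16395027 0.174     ]
3336.0
bottle [ 0.52  -0.022  0.18 ]
mug [ 0.544 -0.167  0.08 ]
green [ 0.609 -0.137  0.12 ]
plain [ 0.462 -0.105  0.12 ]
yel [ 0.379 -0.262  0.12 ]
```

View pics/c2.png

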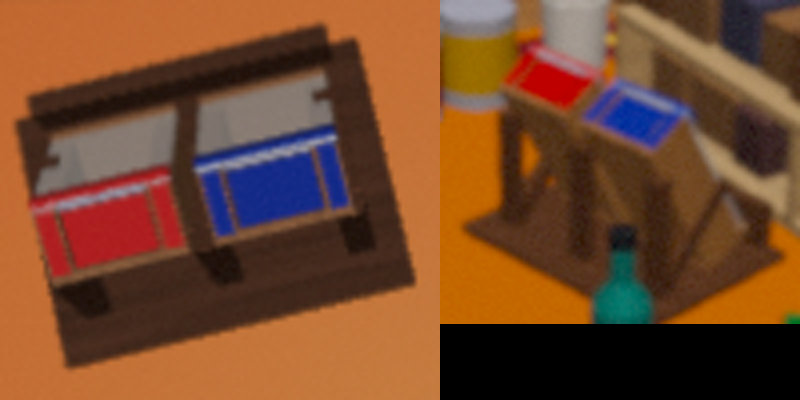

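The enlarged rack view shows its base corners at crop pixels (70,366), (413,285), (357,40) and (16,122), the red flap panel centred at about (110,233) and the blue at about (274,190). I'll cross-check the base corners against the mouths.

```bash
python3 - <<'E'
from h import *
f=lambda p:np.array(p)/4+[145,115]-.375
for z in(0.0,.012,.02):
    P=np.array([onz("top",f(p),z)[:2] for p in((70,366),(413,285),(357,40),(16,122))])
    L=[np.linalg.norm(P[i]-P[(i+1)%4]) for i in range(4)]
    y=P[0]-P[1]+P[3]-P[2]; yaw=np.arctan2(-y[0],y[1]); c=P.mean(0)
    x=np.array([np.cos(yaw),np.sin(yaw)]);yy=np.array([-x[1],x[0]])
    print(z,np.round(L,4),c.round(4),np.degrees(yaw).round(2),"red",(c-.045*x+.055*yy).round(4),"blue",(c-.045*x-.055*yy).round(4))
    mr=[*(c-.045*x+.055*yy),.174];mb=[*(c-.045*x-.055*yy),.174]
for n,m,p in(("red",mr,(110.5,233)),("blue",mb,(274,190.5))):
    print(n,"direct",onz("top",f(p),.174).round(4),"proj in side",proj("side",m))
# side view direct: flap colour centroids
s=cv2.imread("pics/side0.png");h=cv2.cvtColor(s,cv2.COLOR_BGR2HSV)[145:190,245:312]
for nm in("red","blue"):
    m=((h[...,0]<5)|(h[...,0]>172) if nm=="red" else (h[...,0]>105)&(h[...,0]<130))&(h[...,1]>150)&(h[...,2]>70)
    q=np.argwhere(m)[:,::-1]+[245,145];print(nm,len(q),cv2.minAreaRect(q.astype(np.float32)))
# blocks: foot/top check in side view
for n,X in(("red",(.580,-.2915,.12)),("blue",(.4655,-.263,.12))): print(n,proj("side",X).round(1),proj("side",(X[0],X[1],0)).round(1))
hs=cv2.cvtColor(s,cv2.COLOR_BGR2HSV)
for nm,(r0,r1,c0,c1) in dict(red=(254,275,345,378),blue=(262,282,305,330)).items():
    h=hs[r0:r1,c0:c1];m=((h[...,0]<4)|(h[...,0]>172) if nm=="red" else (h[...,0]>105)&(h[...,0]<130))&(h[...,1]>150)&(h[...,2]>90)
    q=np.argwhere(m)[:,::-1]+[c0,r0];c=cv2.minAreaRect(q.astype(np.float32));print(nm,len(q),c,onz("side",c[0],.12).round(4))
E
```

```text
0.0 [0.2556 0.1892 0.2597 0.1885] [0.6765 0.2283] 13.14 red [0.6202 0.2716] blue [0.6452 0.1645]
0.012 [0.2535 0.1877 0.2576 0.1869] [0.6738 0.2266] 13.14 red [0.6175 0.2699] blue [0.6425 0.1628]
0.02 [0.2521 0.1866 0.2562 0.1859] [0.6719 0.2255] 13.14 red [0.6156 0.2688] blue [0.6406 0.1617]
red direct [0.6166 0.2699 0.174 ] proj in side [264.42193316 162.33070431]
blue direct [0.6435 0.1643 0.174 ] proj in side [287.61385618 172.57875413]
red 178 ((264.84613037109375, 160.7307586669922), (21.63330841064453, 13.035454750061035), 33.6900634765625)
blue 155 ((288.12628173828125, 172.4716339111328), (21.825923919677734, 9.405251502990723), 21.037511825561523)
red [361.1 262.9] [357.  299.5]
blue [317.9 270.8] [315.7 308. ]
red 102 ((361.35369873046875, 263.68292236328125), (14.836507797241211, 7.808688640594482), 38.65980911254883) [ 0.5785 -0.2945  0.12  ]
blue 125 ((318.5, 271.0), (10.0, 13.0), 90.0) [ 0.4664 -0.2644  0.12  ]
```

```bash
cat >> h.py <<'E'
from scipy.spatial.transform import Rotation as Ro
def frame(yaw,tilt=0):
    """tool rot for gripping a block of yaw (deg); tilt leans the block's top to its -x"""
    B=Ro.from_euler('ZY',[yaw,-tilt],degrees=True).as_matrix()
    return np.c_[-B[:,0],-B[:,2],-B[:,1]]
def delta(p,R=None):
    s=state();C=s["tool_rot"]
    print("t%.2f"%s["t"],"tcp",s["tcp_pos"].round(4),"shift cm in present axes",(C.T@(np.array(p)-s["tcp_pos"])*100).round(2))
    if R is not None: print("turn",np.degrees(Ro.from_matrix(C.T@R).as_rotvec()).round(2),"shift cm in final axes",(R.T@(np.array(p)-s["tcp_pos"])*100).round(2))
E
r='[-2.56,0,2.94,0,0,0,-1]'
python3 -m crank '[[[-2.56,0,2.94,0,0,0,-1],[-2.56,0,2.94,0,0,0,-1],[-2.56,0,2.94,0,0,0,-1],[-2.56,0,2.94,0,0,0,-1],[-2.56,0,2.94,0,0,0,-1]]]'
python3 -m crank '[[[-2.56,0,2.94,0,0,0,-1],[-2.56,0,2.94,0,0,0,-1],[-2.56,0,2.94,0,0,0,-1],[-2.56,0,2.94,0,0,0,-1],[-2.56,0,2.94,0,0,0,-1]]]'
python3 -m crank '[[[-2.56,0,2.94,0,0,0,-1],[-2.56,0,2.94,0,0,0,-1],[-2.56,0,2.94,0,0,0,-1],[-2.56,0,2.94,0,0,0,-1],[-2.56,0,2.94,0,0,0,-1]]]'
python3 -m crank '[[[-2.56,0,2.94,0,0,0,-1],[-2.56,0,2.94,0,0,0,-1],[-2.56,0,2.94,0,0,0,-1],[-2.56,0,2.94,0,0,0,-1],[-2.56,0,2.94,0,0,0,-1]]]'
python3 -c "
from h import *
delta((.5795,-.293,.2),frame(0))"
```

```text
t: 0.52
tcp_pos: [0.2624, 0.4176, 0.222]
tool_rot: [[-0.956, -0.0, -0.292], [0.292, -0.001, -0.956], [0.0, -1.0, 0.001]]
ft_force: [1.0, -0.1, 0.1]
width: 0.0869
t: 0.93
tcp_pos: [0.3416, 0.2396, 0.2224]
tool_rot: [[-0.956, -0.0, -0.292], [0.292, -0.0, -0.956], [0.0, -1.0, 0.0]]
ft_force: [1.3, 0.6, -0.3]
width: 0.0872
t: 1.35
tcp_pos: [0.421, 0.0617, 0.2226]
tool_rot: [[-0.956, 0.0, -0.292], [0.292, 0.0, -0.956], [0.0, -1.0, -0.0]]
ft_force: [0.3, 0.3, 0.2]
width: 0.0872
t: 1.77
tcp_pos: [0.5005, -0.1164, 0.2223]
tool_rot: [[-0.956, -0.001, -0.293], [0.293, 0.0, -0.956], [0.001, -1.0, -0.0]]
ft_force: [-0.1, 1.0, 0.2]
width: 0.0872
t1.77 tcp [ 0.5005 -0.1164  0.2223] shift cm in present axes [-12.72   2.22  14.58]
turn [ 1.000e-02 -1.703e+01  3.000e-02] shift cm in final axes [-7.9   2.23 17.66]
```

```bash

python3 -m crank '[[[-2.54,0,2.92,0,0,0,-1],[-2.54,0,2.92,0,0,0,-1],[-2.54,0,2.92,0,0,0,-1],[-2.54,0,2.92,0,0,0,-1],[-2.54,0,2.92,0,0,0,-1]]]' >/dev/null
python3 -m crank '[[[0,0,0,0,-5.68,0,-1],[0,0,0,0,-5.68,0,-1],[0,0,0,0,-5.68,0,-1],[0,2,0,0,0,0,-1],[0,0,0,0,0,0,-1]]]' >/dev/null
python3 - <<'E'
from h import *
delta((.5795,-.293,.083),frame(0))
t=viewer.read_camera("top")[:,:,::-1];s=viewer.read_camera("side")[:,:,::-1]
a=cv2.resize(t[150:250,330:430],(400,400),interpolation=cv2.INTER_CUBIC)
b=cv2.resize(s[170:310,300:440],(400,400),interpolation=cv2.INTER_CUBIC)
cv2.imwrite("pics/c3.png",np.hstack([a,b]))
E
```

```text
t2.60 tcp [ 0.5771 -0.2903  0.1985] shift cm in present axes [-0.31 11.55  0.31]
turn [ 0.2  -0.04  0.38] shift cm in final axes [-0.24 11.55  0.27]
```

View pics/c3.png

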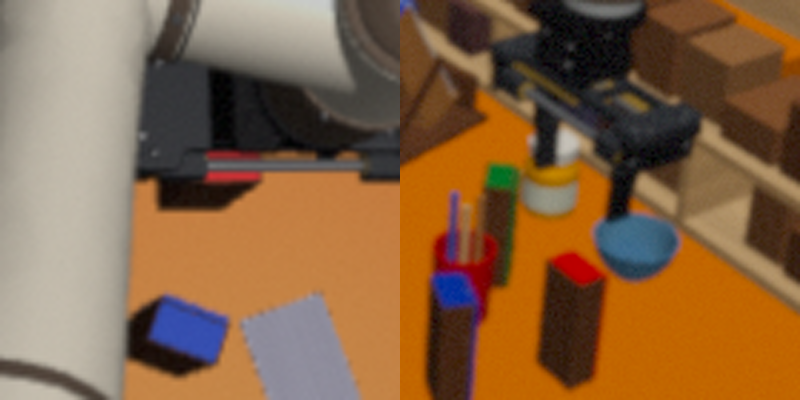

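The open gripper is above the red block with its jaws along y, and the way down is free. I descend and grip.

```bash

python3 -m crank '[[[-0.3,3,0.3,0.2,0,0.4,-1],[0,3,0,0,0,0,-1],[0,3,0,0,0,0,-1],[0,2.5,0,0,0,0,-1],[0,0,0,0,0,0,-1]]]'
python3 -m crank '[[[0,0,0,0,0,0,1],[0,0,0,0,0,0,1],[0,0,0,0,0,0,1],[0,0,0,0,0,0,1],[0,0,0,0,0,0,1]]]'
python3 -m crank '[[[0,0,0,0,0,0,1],[0,0,0,0,0,0,1],[0,0,0,0,0,0,1],[0,0,0,0,0,0,1],[0,0,0,0,0,0,1]]]'
```

```text
t: 3.12
tcp_pos: [0.5794, -0.2931, 0.0823]
tool_rot: [[-1.0, -0.003, -0.0], [0.0, 0.0, -1.0], [0.003, -1.0, -0.0]]
ft_force: [-0.5, 0.1, -0.8]
width: 0.0869
t: 3.53
tcp_pos: [0.5836, -0.2946, 0.0893]
tool_rot: [[-1.0, 0.01, 0.001], [-0.001, -0.004, -1.0], [-0.01, -1.0, 0.004]]
ft_force: [-0.7, -0.1, 0.5]
width: 0.0616
t: 3.95
tcp_pos: [0.5831, -0.2944, 0.0883]
tool_rot: [[-1.0, 0.008, 0.001], [-0.001, -0.004, -1.0], [-0.008, -1.0, 0.004]]
ft_force: [-0.4, 1.7, 4.0]
width: 0.0498
```

```bash

python3 -m crank '[[[0,-3,0,0,0,0,1],[0,-4,0,0,0,0,1],[0,-4,0,0,0,0,1],[0,-4,0,0,0,0,1],[0,-4,0,0,0,0,1]]]'
python3 -m crank '[[[0,-4,0,0,0,0,1],[0,-2,0,0,0,0,1],[0,0,0,0,0,0,1]]]'
cat >> h.py <<'E'
def bay(m,yaw,out,foot,ox,oy=0):
    "tcp pose so that the block's foot is `out` m outside the mouth; block centre at tool x=ox, z=oy"
    R=frame(yaw,30); return np.array([*m,.174])-R[:,1]*(out+foot)-R[:,0]*ox-R[:,2]*oy, R
E
python3 -c "
from h import *
p,R=bay((.618,.270),13.3,.04,.0883,.0035);print(p);delta(p,R)"
```

```text
t: 4.37
tcp_pos: [0.5805, -0.2935, 0.2779]
tool_rot: [[-1.0, 0.004, 0.0], [-0.0, -0.002, -1.0], [-0.004, -1.0, 0.002]]
ft_force: [1.3, 0.8, -2.4]
width: 0.0495
t: 4.62
tcp_pos: [0.5825, -0.2946, 0.3435]
tool_rot: [[-1.0, 0.017, 0.0], [-0.001, -0.007, -1.0], [-0.017, -1.0, 0.007]]
ft_force: [0.3, -0.5, -1.6]
width: 0.0498
[0.55852037 0.25593961 0.28686106]
t4.62 tcp [ 0.5825 -0.2946  0.3435] shift cm in present axes [  2.46   5.21 -55.1 ]
turn [ -4.   -12.82  28.95] shift cm in final axes [ -6.12  10.07 -54.13]
```

```bash

python3 -m crank '[[[0,0,-3,0,0,0,1],[0,0,-4,0,0,0,1],[0,0,-4,0,0,0,1],[0,0,-4,0,0,0,1],[0,0,-4,0,0,0,1]]]' >/dev/null
python3 -m crank '[[[0,0,-4,0,0,0,1],[0,0,-4,0,0,0,1],[0,0,-4,0,0,0,1],[0,0,-4,0,0,0,1],[0,0,-4,0,0,0,1]]]' 
python3 -m crank '[[[0,0,-4,0,0,0,1],[0,0,-4,0,0,0,1],[0,0,-4,0,0,0,1],[0,0,-4,0,0,0,1],[0,0,0,0,0,0,1]]]'
python3 -m crank '[[[0,0,0,-0.8,-2.56,5.79,1],[0,0,0,-0.8,-2.56,5.79,1],[0,0,0,-0.8,-2.56,5.79,1],[0,0,0,-0.8,-2.56,5.79,1],[0,0,0,-0.8,-2.56,5.79,1]]]'
python3 -m crank '[[[0,0,0,0,0,0,1],[0,0,0,0,0,0,1],[0,0,0,0,0,0,1]]]'
python3 -c "
from h import *
p,R=bay((.618,.270),13.3,.04,.0883,.0035);print(p);delta(p,R)"
```

```text
t: 5.45
tcp_pos: [0.5794, 0.0983, 0.3335]
tool_rot: [[-1.0, 0.002, 0.0], [-0.0, -0.004, -1.0], [-0.002, -1.0, 0.004]]
ft_force: [1.0, 0.5, -2.1]
width: 0.0496
t: 5.87
tcp_pos: [0.5794, 0.2629, 0.3307]
tool_rot: [[-1.0, 0.002, 0.007], [-0.007, -0.004, -1.0], [-0.002, -1.0, 0.004]]
ft_force: [0.2, -0.1, -3.4]
width: 0.0498
t: 6.28
tcp_pos: [0.5794, 0.2566, 0.3332]
tool_rot: [[-0.847, 0.478, 0.233], [-0.2, 0.12, -0.972], [-0.493, -0.87, -0.006]]
ft_force: [1.4, -1.3, -1.8]
width: 0.0494
t: 6.53
tcp_pos: [0.5812, 0.2568, 0.3356]
tool_rot: [[-0.848, 0.477, 0.229], [-0.196, 0.118, -0.973], [-0.492, -0.871, -0.007]]
ft_force: [0.6, -0.0, -1.6]
width: 0.0497
[0.55852037 0.25593961 0.28686106]
t6.53 tcp [0.5812 0.2568 0.3356] shift cm in present axes [ 4.34  3.15 -0.41]
turn [ 0.3  -0.24  0.56] shift cm in final axes [ 4.37  3.11 -0.44]
```

```bash

python3 -m crank '[[[2.2,0,-0.2,0.3,-0.24,0.5,1],[2.2,0.6,-0.2,0,0,0,1],[0,2.5,0,0,0,0,1],[0,0,0,0,0,0,1],[0,0,0,0,0,0,1]]]'
python3 - <<'E'
from h import *
p,R=bay((.618,.270),13.3,.04,.0883,.0035);delta(p,R)
t=viewer.read_camera("top")[:,:,::-1];s=viewer.read_camera("side")[:,:,::-1]
st=state();C=st["tool_rot"]
a=cv2.resize(t[115:215,120:220],(400,400),interpolation=cv2.INTER_CUBIC)
b=cv2.resize(s[110:210,220:320],(400,400),interpolation=cv2.INTER_CUBIC)
for y in(-.025,.025):
  for x in(-.017+.0035,.017+.0035):
    P=st["tcp_pos"]+C@[x,.0883,y]; q=(proj("side",P)-[220,110]+.375)*4; cv2.circle(b,tuple(int(v) for v in q),3,(0,255,0),1)
Rb=frame(13.3,30)
for y in(-.03,.03):
  for x in(-.022,.022):
    P=np.array([.618,.270,.174])+Rb@[x,0,y]
    for im,n,o in((a,"top",(120,115)),(b,"side",(220,110))):
        q=(proj(n,P)-o+.375)*4; cv2.circle(im,tuple(int(v) for v in q),3,(255,255,0),1)
cv2.imwrite("pics/c4.png",np.hstack([a,b]))
E
```

```text
t: 6.95
tcp_pos: [0.5592, 0.2559, 0.287]
tool_rot: [[-0.843, 0.486, 0.229], [-0.199, 0.114, -0.973], [-0.499, -0.866, 0.001]]
ft_force: [0.5, -0.9, -1.1]
width: 0.0499
t6.95 tcp [0.5592 0.2559 0.287 ] shift cm in present axes [ 0.06 -0.03 -0.02]
turn [-0.05 -0.01  0.05] shift cm in final axes [ 0.06 -0.03 -0.02]
```

View pics/c4.png

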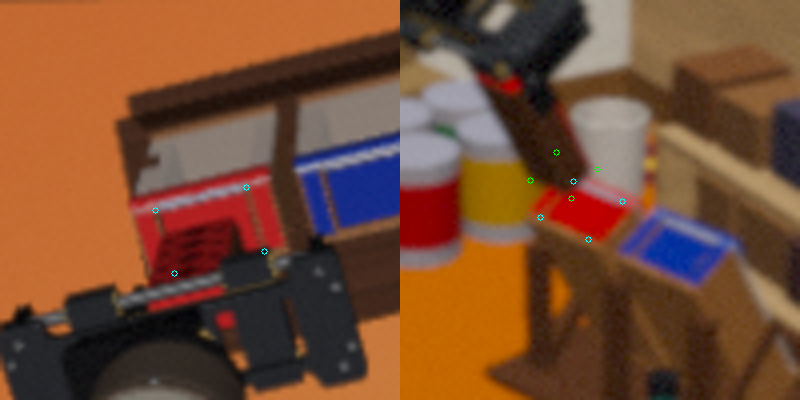

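The mouth markers fit the panel lines. In the side view, though, the foot looks a few mm left of prediction, so the block may have tipped in the grip. I'll enlarge it.

```bash

python3 - <<'E'
from h import *
st=state();C=st["tool_rot"]
s=np.mean([viewer.read_camera("side")[:,:,::-1].astype(float) for _ in range(3)],0).astype(np.uint8)
b=cv2.resize(s[115:175,325-90:325],None,fx=8,fy=8,interpolation=cv2.INTER_CUBIC)
b=np.clip(255*(b/255.)**.6,0,255).astype(np.uint8)
def box(ox,oz,ang,col):
    # block box: pivot at grasp point tool (0,-.019,0); top at y=-.0317
    for y in(-.0317,.0883):
        pts=[]
        for x,z in((-.017,-.025),(.017,-.025),(.017,.025),(-.017,.025)):
            P=st["tcp_pos"]+C@[x+ox,y,z+oz];pts.append((proj("side",P)-[235,115]+.4375)*8)
        cv2.polylines(b,[np.int32(pts)],True,col,1)
box(.0035,0,0,(0,255,0))
cv2.imwrite("pics/c5.png",b)
E
```

```text
(no output)
```

View pics/c5.png

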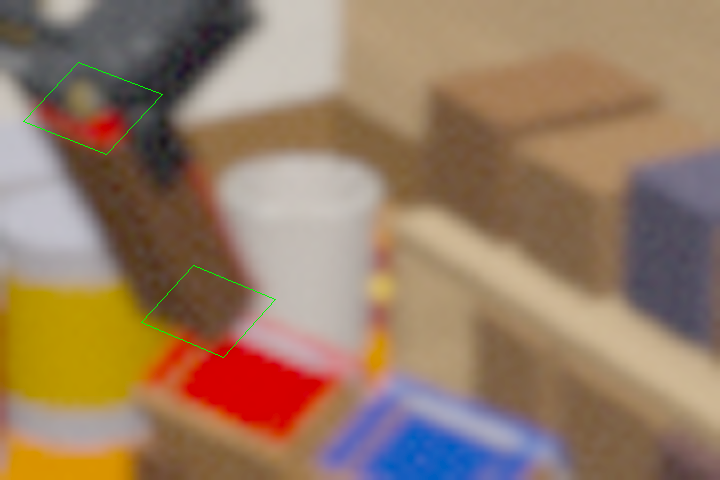

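```bash

python3 - <<'E'
from h import *
st=state();C=st["tool_rot"]
s=np.mean([viewer.read_camera("side").astype(float) for _ in range(4)],0)
np.save("pics/s5.npy",s)
edges=[]
# predicted silhouette edges: corners (x,z): each vertical edge
def E(x,z): return [proj("side",st["tcp_pos"]+C@[x+.0035,y,z]) for y in(-.0317,.0883)]
names={k:E(*k) for k in[(-.017,-.025),(.017,-.025),(.017,.025),(-.017,.025)]}
for r in range(132,160,2):
    L=s[r,238:275]; g=L.min(axis=1)*0+L.sum(1)/3
    pr={k:round(float(v[0][0]+(r-v[0][1])/(v[1][1]-v[0][1])*(v[1][0]-v[0][0])),1) for k,v in names.items()}
    print(r,g.astype(int).tolist(),list(pr.values()))
print(s[140,240:272].astype(int).tolist()); print(s[152,240:272].astype(int).tolist())
E
```

```text
132 [149, 124, 83, 51, 41, 42, 44, 52, 54, 53, 54, 51, 41, 27, 19, 17, 13, 11, 20, 34, 47, 61, 65, 66, 64, 65, 66, 65, 64, 64, 63, 65, 67, 67, 66, 67, 67] [249.5, 238.5, 246.6, 257.7]
134 [162, 152, 130, 88, 51, 32, 28, 27, 29, 35, 38, 38, 32, 26, 17, 16, 9, 16, 12, 16, 32, 48, 61, 61, 65, 68, 70, 79, 86, 95, 102, 110, 116, 120, 119, 116, 115] [250.7, 239.7, 247.7, 258.8]
136 [158, 155, 143, 120, 84, 51, 33, 24, 25, 26, 24, 31, 33, 31, 25, 21, 13, 10, 17, 23, 33, 47, 59, 66, 81, 102, 123, 136, 143, 146, 151, 156, 160, 164, 163, 162, 160] [251.8, 240.9, 248.8, 259.9]
138 [146, 147, 149, 147, 132, 99, 56, 32, 27, 27, 23, 29, 29, 32, 34, 27, 17, 22, 23, 29, 37, 45, 56, 77, 107, 133, 142, 145, 146, 152, 156, 159, 162, 163, 163, 163, 160] [252.9, 242.0, 250.0, 261.0]
140 [162, 163, 163, 162, 155, 136, 103, 59, 32, 30, 25, 24, 26, 30, 27, 33, 35, 32, 36, 35, 35, 39, 49, 70, 96, 122, 140, 147, 152, 158, 163, 165, 164, 165, 165, 165, 166] [254.1, 243.2, 251.1, 262.1]
142 [165, 164, 165, 165, 164, 158, 140, 107, 66, 40, 29, 26, 21, 28, 33, 33, 32, 32, 35, 38, 32, 34, 40, 50, 73, 98, 118, 131,
[... 1900 characters left out ...]
 16], [61, 31, 12], [71, 30, 17], [94, 38, 17], [115, 59, 38], [128, 88, 72], [139, 120, 107], [149, 141, 132], [154, 148, 139], [159, 152, 145], [166, 158, 150], [172, 163, 155], [174, 164, 156], [174, 165, 154], [174, 165, 156]]
[[148, 105, 0], [152, 108, 0], [153, 108, 0], [154, 110, 0], [155, 110, 0], [154, 110, 0], [155, 112, 0], [153, 108, 0], [149, 106, 0], [139, 97, 0], [118, 78, 0], [83, 54, 0], [56, 34, 13], [45, 26, 13], [44, 27, 16], [42, 24, 14], [42, 21, 10], [49, 26, 16], [53, 29, 11], [58, 31, 22], [56, 30, 6], [59, 34, 19], [57, 31, 15], [58, 31, 16], [60, 33, 15], [73, 41, 29], [97, 63, 56], [130, 105, 98], [150, 132, 125], [158, 148, 139], [161, 151, 142], [163, 154, 146]]
```

Scanlines show the block hanging about 4° more upright than the tool, with its foot within about 2 mm of prediction. I'll turn the tool 4° more, re-centre the foot and start in slowly.

```bash

python3 -m crank '[[[0.45,0,0,0,0,4,1],[0,0,0,0,0,0,1],[0.1,1.5,0,0,0,0,1],[0.1,1.5,0,0,0,0,1],[0,0,0,0,0,0,1]]]'
python3 -m crank '[[[0.1,1.5,0,0,0,0,1],[0.1,1,0,0,0,0,1],[0,0,0,0,0,0,1]]]'
python3 - <<'E'
from h import *
p,R=bay((.618,.270),13.3,0,.0883,0);s=state();print("tcp rel bay in bay axes(mm; x,y lateral,z out)",(np.c_[-R[:,0],-R[:,2],-R[:,1]].T@(s["tcp_pos"]-[.618,.27,.174])*1000).round(1))
s=np.hstack([cv2.resize(viewer.read_camera(n)[a:a+80,b:b+80,::-1],(400,400),interpolation=cv2.INTER_CUBIC) for n,a,b in(("top",130,130),("side",115,230))])
cv2.imwrite("pics/c6.png",np.clip(255*(s/255.)**.7,0,255).astype(np.uint8))
E
```

```text
t: 7.82
tcp_pos: [0.5696, 0.2561, 0.2568]
tool_rot: [[-0.812, 0.538, 0.229], [-0.193, 0.123, -0.974], [-0.552, -0.834, 0.004]]
ft_force: [0.7, 0.5, -3.0]
width: 0.0498
t: 8.07
tcp_pos: [0.5817, 0.2591, 0.2361]
tool_rot: [[-0.811, 0.539, 0.229], [-0.192, 0.124, -0.973], [-0.553, -0.833, 0.003]]
ft_force: [-1.0, -0.6, -3.1]
width: 0.0494
tcp rel bay in bay axes(mm; x,y lateral,z out) [-1.7 -2.2 72.7]
```

View pics/c6.png

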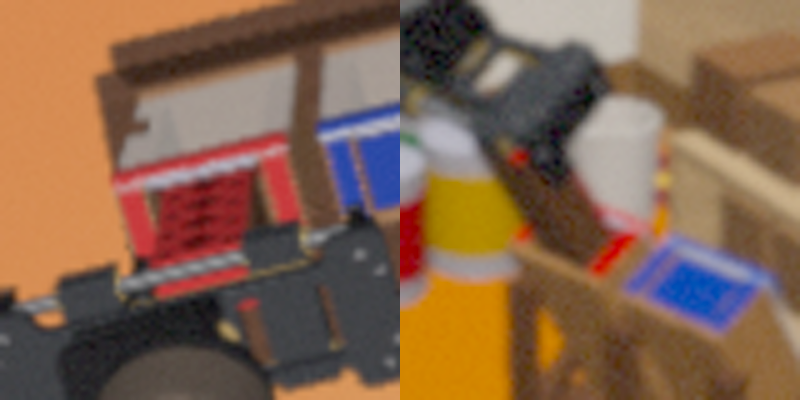

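The foot is inside the red mouth and the flap has opened with no force. I continue to about 77 mm depth.

```bash

python3 -m crank '[[[0.1,1.5,0,0,0,0,1],[0.1,1.5,0,0,0,0,1],[0,0,0,0,0,0,1]]]'
python3 -m crank '[[[0.1,1.5,0,0,0,0,1],[0.1,1.5,0,0,0,0,1],[0,0,0,0,0,0,1]]]'
python3 - <<'E'
from h import *
p,R=bay((.618,.270),13.3,0,.0883,0);s=state();print("tcp rel bay in bay axes(mm; x,y lateral,z out)",(np.c_[-R[:,0],-R[:,2],-R[:,1]].T@(s["tcp_pos"]-[.618,.27,.174])*1000).round(1))
E
```

```text
t: 8.42
tcp_pos: [0.596, 0.2627, 0.2098]
tool_rot: [[-0.81, 0.539, 0.23], [-0.194, 0.124, -0.973], [-0.553, -0.833, 0.004]]
ft_force: [0.6, -0.6, -3.6]
width: 0.0501
t: 8.67
tcp_pos: [0.6116, 0.267, 0.1886]
tool_rot: [[-0.812, 0.538, 0.227], [-0.193, 0.121, -0.974], [-0.552, -0.834, 0.006]]
ft_force: [0.4, -1.1, -2.5]
width: 0.0499
tcp rel bay in bay axes(mm; x,y lateral,z out) [ 1.3 -1.4 16.1]
```

```bash

python3 -m crank '[[[0.05,0.8,0,0,0,0,1],[0,0,0,0,0,0,1],[0,0,0,0,0,0,1]]]'
python3 -m crank '[[[0,0,0,0,0,0,-0.3],[0,0,0,0,0,0,-0.3],[0,0,0,0,0,0,-0.3],[0,0,0,0,0,0,-0.3],[0,0,0,0,0,0,-0.3]]]'
python3 -m crank '[[[0,-2,0,0,0,0,-0.3],[0,-4,0,0,0,0,-0.3],[0,-4,0,0,0,0,-0.3],[0,-4,0,0,0,0,-0.3],[0,0,0,0,0,0,-0.3]]]'
python3 - <<'E'
from h import *
s=np.hstack([cv2.resize(viewer.read_camera(n)[a:a+80,b:b+80,::-1],(400,400),interpolation=cv2.INTER_CUBIC) for n,a,b in(("top",120,140),("side",140,235))])
cv2.imwrite("pics/c7.png",np.clip(255*(s/255.)**.7,0,255).astype(np.uint8))
delta((.466,-.2635,.30),frame(-22.2))
E
```

```text
t: 8.92
tcp_pos: [0.6148, 0.2701, 0.1854]
tool_rot: [[-0.813, 0.537, 0.226], [-0.192, 0.119, -0.974], [-0.55, -0.835, 0.006]]
ft_force: [-0.3, -0.1, -3.1]
width: 0.0497
t: 9.33
tcp_pos: [0.6147, 0.2699, 0.1851]
tool_rot: [[-0.813, 0.536, 0.226], [-0.192, 0.119, -0.974], [-0.55, -0.835, 0.006]]
ft_force: [0.7, -0.1, -0.2]
width: 0.0563
t: 9.75
tcp_pos: [0.5624, 0.2593, 0.2865]
tool_rot: [[-0.801, 0.556, 0.222], [-0.186, 0.122, -0.975], [-0.569, -0.822, 0.005]]
ft_force: [-0.0, 1.4, 1.1]
width: 0.0565
t9.85 tcp [0.5628 0.2579 0.2813] shift cm in present axes [ 16.59 -12.98  48.7 ]
turn [  9.93  34.15 -33.48] shift cm in final axes [-10.74  -1.87  51.93]
```

View pics/c7.png

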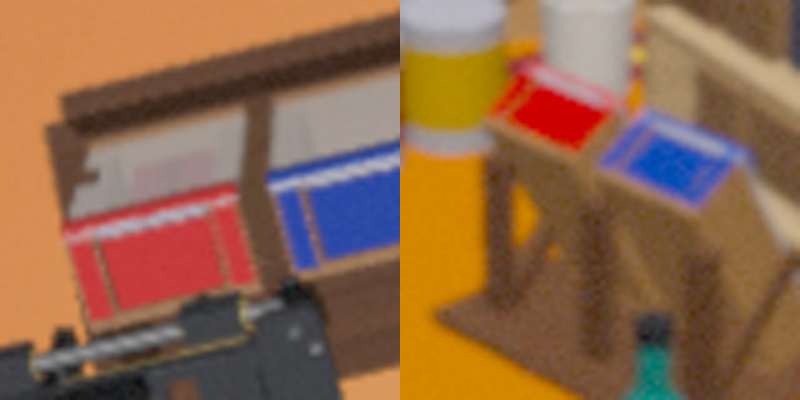

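Red is home: its flap is shut and flush, and the red face shows through the clear wall at (175,170) in the crop. Now the blue block.

```bash

python3 -m crank '[[[0,-2,0,0,0,0,-1],[1.2,-0.9,3.4,0,0,0,-1],[1.2,-0.9,3.4,0,0,0,-1],[1.2,-0.9,3.4,0,0,0,-1],[1.2,-0.9,3.4,0,0,0,-1]]]' >/dev/null
python3 -m crank '[[[1.2,-0.9,3.4,0,0,0,-1],[1.2,-0.9,3.4,0,0,0,-1],[1.2,-0.9,3.4,0,0,0,-1],[1.2,-0.9,3.4,0,0,0,-1],[1.2,-0.9,3.4,0,0,0,-1]]]'
python3 -m crank '[[[1.2,-0.9,3.4,0,0,0,-1],[1.2,-0.9,3.4,0,0,0,-1],[1.2,-0.9,3.4,0,0,0,-1],[1.2,-0.9,3.4,0,0,0,-1],[1.2,-0.9,3.4,0,0,0,-1]]]' 
python3 -m crank '[[[0,0,0,1.42,4.88,-4.78,-1],[0,0,0,1.42,4.88,-4.78,-1],[0,0,0,1.42,4.88,-4.78,-1],[0,0,0,1.42,4.88,-4.78,-1],[0,0,0,1.42,4.88,-4.78,-1]]]' >/dev/null
python3 -m crank '[[[0,0,0,1.42,4.88,-4.78,-1],[0,0,0,1.42,4.88,-4.78,-1],[0,0,0,0,0,0,-1],[0,0,0,0,0,0,-1]]]'
python3 -c "
from h import *
delta((.466,-.2635,.20),frame(-22.2))"
```

```text
t: 10.68
tcp_pos: [0.4871, -0.0735, 0.3044]
tool_rot: [[-0.807, 0.548, 0.22], [-0.19, 0.112, -0.975], [-0.559, -0.829, 0.014]]
ft_force: [-0.1, -0.6, -0.4]
width: 0.087
t: 11.1
tcp_pos: [0.4518, -0.2555, 0.3104]
tool_rot: [[-0.807, 0.548, 0.218], [-0.188, 0.112, -0.976], [-0.559, -0.829, 0.013]]
ft_force: [0.5, -0.6, 1.0]
width: 0.0872
t: 11.85
tcp_pos: [0.453, -0.2531, 0.3087]
tool_rot: [[-0.932, 0.011, -0.361], [0.361, -0.004, -0.932], [-0.011, -1.0, -0.001]]
ft_force: [-0.8, 0.0, 0.5]
width: 0.0866
t11.85 tcp [ 0.453  -0.2531  0.3087] shift cm in present axes [-1.46 10.89  0.5 ]
turn [ 0.04  1.03 -0.64] shift cm in final axes [-1.59 10.87  0.47]
```

```bash

python3 -m crank '[[[-1.59,2.9,0.47,0,1,-0.6,-1],[0,4,0,0,0,0,-1],[0,4,0,0,0,0,-1],[0,0,0,0,0,0,-1],[0,0,0,0,0,0,-1]]]'
python3 -c "
from h import *
delta((.466,-.2635,.084),frame(-22.2))"
```

```text
t: 12.27
tcp_pos: [0.4648, -0.2634, 0.2012]
tool_rot: [[-0.926, 0.0, -0.378], [0.378, -0.0, -0.926], [-0.0, -1.0, 0.0]]
ft_force: [0.1, -0.1, 0.9]
width: 0.0867
t12.27 tcp [ 0.4648 -0.2634  0.2012] shift cm in present axes [-0.11 11.72 -0.03]
turn [-0.    0.   -0.02] shift cm in final axes [-0.11 11.72 -0.03]
```

```bash

python3 -m crank '[[[-0.1,3,0,0,0,0,-1],[0,3,0,0,0,0,-1],[0,3,0,0,0,0,-1],[0,2.7,0,0,0,0,-1],[0,0,0,0,0,0,-1]]]'
python3 -m crank '[[[0,0,0,0,0,0,-1],[0,0,0,0,0,0,-1]]]'
python3 -c "
from h import *
delta((.466,-.2635,.084),frame(-22.2))"
```

```text
t: 12.68
tcp_pos: [0.4667, -0.2632, 0.0837]
tool_rot: [[-0.926, 0.0, -0.378], [0.378, 0.001, -0.926], [-0.0, -1.0, -0.001]]
ft_force: [-0.5, 0.1, -0.3]
width: 0.087
t: 12.85
tcp_pos: [0.4706, -0.2644, 0.0887]
tool_rot: [[-0.926, 0.011, -0.377], [0.377, -0.003, -0.926], [-0.011, -1.0, -0.001]]
ft_force: [0.2, 0.5, 0.7]
width: 0.0871
t12.85 tcp [ 0.4706 -0.2644  0.0887] shift cm in present axes [0.47 0.47 0.09]
turn [ 0.08  0.07 -0.62] shift cm in final axes [0.46 0.47 0.09]
```

```bash

python3 -m crank '[[[0.46,0.47,0.1,0,0,-0.6,-1],[0,0,0,0,0,0,-1],[0,0,0,0,0,0,-1]]]'
python3 -m crank '[[[0,0,0,0,0,0,1],[0,0,0,0,0,0,1],[0,0,0,0,0,0,1],[0,0,0,0,0,0,1],[0,0,0,0,0,0,1]]]'
python3 -m crank '[[[0,0,0,0,0,0,1],[0,0,0,0,0,0,1],[0,0,0,0,0,0,1],[0,0,0,0,0,0,1],[0,0,0,0,0,0,1]]]'
```

```text
t: 13.1
tcp_pos: [0.464, -0.2628, 0.0818]
tool_rot: [[-0.926, -0.003, -0.378], [0.378, 0.003, -0.926], [0.004, -1.0, -0.002]]
ft_force: [0.7, -0.7, 0.3]
width: 0.0871
t: 13.52
tcp_pos: [0.4635, -0.2626, 0.0806]
tool_rot: [[-0.926, -0.005, -0.378], [0.378, 0.004, -0.926], [0.006, -1.0, -0.001]]
ft_force: [0.5, -0.2, 0.8]
width: 0.0616
t: 13.93
tcp_pos: [0.4635, -0.2626, 0.0805]
tool_rot: [[-0.926, -0.005, -0.378], [0.378, 0.004, -0.926], [0.006, -1.0, -0.001]]
ft_force: [0.2, -0.4, -0.6]
width: 0.0499
```

```bash

python3 -m crank '[[[0,-3,0,0,0,0,1],[0,-4,0,0,0,0,1],[0,-4,0,0,0,0,1],[0,-4,0,0,0,0,1],[0,-4,0,0,0,0,1]]]'
python3 -m crank '[[[0,-4,0,0,0,0,1],[0,-2,0,0,0,0,1],[0,0,0,0,0,0,1],[0,0,0,0,0,0,1]]]'
python3 -c "
from h import *
p,R=bay((.643,.164),13.3,.04,.0805,-.0027);print(p);delta((*p[:2],.33),R)"
```

```text
t: 14.35
tcp_pos: [0.4637, -0.2629, 0.272]
tool_rot: [[-0.926, -0.006, -0.378], [0.378, 0.004, -0.926], [0.007, -1.0, -0.002]]
ft_force: [1.3, -0.5, -1.6]
width: 0.0498
t: 14.68
tcp_pos: [0.4648, -0.263, 0.3308]
tool_rot: [[-0.926, -0.004, -0.378], [0.378, 0.004, -0.926], [0.005, -1.0, -0.003]]
ft_force: [-1.9, -0.1, -2.2]
width: 0.0497
[0.58209042 0.14960159 0.27700606]
t14.68 tcp [ 0.4648 -0.263   0.3308] shift cm in present axes [  4.73   0.22 -42.64]
turn [ -9.06 -34.75  29.25] shift cm in final axes [-18.07  10.53 -37.46]
```

```bash

python3 -m crank '[[[0.43,0,-3.88,0,0,0,1],[0.43,0,-3.88,0,0,0,1],[0.43,0,-3.88,0,0,0,1],[0.43,0,-3.88,0,0,0,1],[0.43,0,-3.88,0,0,0,1]]]' >/dev/null
python3 -m crank '[[[0.43,0,-3.88,0,0,0,1],[0.43,0,-3.88,0,0,0,1],[0.43,0,-3.88,0,0,0,1],[0.43,0,-3.88,0,0,0,1],[0.43,0,-3.88,0,0,0,1]]]' 
python3 -m crank '[[[0.43,0,-3.88,0,0,0,1],[0,0,0,0,0,0,1],[0,0,0,-1.3,-4.97,4.18,1],[0,0,0,-1.3,-4.97,4.18,1],[0,0,0,-1.3,-4.97,4.18,1]]]' 
python3 -m crank '[[[0,0,0,-1.3,-4.97,4.18,1],[0,0,0,-1.3,-4.97,4.18,1],[0,0,0,-1.3,-4.97,4.18,1],[0,0,0,-1.3,-4.97,4.18,1],[0,0,0,0,0,0,1]]]' 
python3 -c "
from h import *
p,R=bay((.643,.164),13.3,.04,.0805,-.0027);print(p);delta(p,R)"
```

```text
t: 15.52
tcp_pos: [0.5705, 0.1139, 0.3282]
tool_rot: [[-0.926, -0.011, -0.378], [0.378, 0.002, -0.926], [0.011, -1.0, 0.002]]
ft_force: [0.7, -0.1, -1.9]
width: 0.0498
t: 15.93
tcp_pos: [0.5815, 0.15, 0.3275]
tool_rot: [[-0.969, 0.219, -0.117], [0.122, 0.012, -0.992], [-0.216, -0.976, -0.038]]
ft_force: [0.4, -0.6, -2.4]
width: 0.0499
t: 16.35
tcp_pos: [0.5771, 0.1464, 0.3247]
tool_rot: [[-0.848, 0.476, 0.231], [-0.203, 0.11, -0.973], [-0.489, -0.872, 0.003]]
ft_force: [-1.0, -1.0, -3.3]
width: 0.0497
[0.58209042 0.14960159 0.27700606]
t16.35 tcp [0.5771 0.1464 0.3247] shift cm in present axes [ 1.85  4.43 -0.21]
turn [-0.12  0.17  0.72] shift cm in final axes [ 1.9   4.41 -0.19]
```

```bash

python3 -m crank '[[[1.9,1.4,-0.2,-0.1,0.2,0.7,1],[0,3,0,0,0,0,1],[0,0,0,0,0,0,1],[0,0,0,0,0,0,1],[0,0,0,0,0,0,1]]]'
python3 - <<'E'
from h import *
p,R=bay((.643,.164),13.3,.04,.0805,-.0027);delta(p,R)
st=state();C=st["tool_rot"]
s=np.mean([viewer.read_camera("side").astype(float) for _ in range(4)],0)
def E(x,z): return [proj("side",st["tcp_pos"]+C@[x-.0027,y,z]) for y in(-.0395,.0805)]
l=E(.017,-.025);r_=E(-.017,.025);low=proj("side",st["tcp_pos"]+C@[.017-.0027,.0805,.025])
at=lambda v,r:v[0][0]+(r-v[0][1])/(v[1][1]-v[0][1])*(v[1][0]-v[0][0])
print("pred foot corners l,r,low",l[1].round(1),r_[1].round(1),low.round(1))
for r in range(140,172,2):
    print(r,s[r,255:302].mean(1).astype(int).tolist(),"pred",at(l,r).round(1),at(r_,r).round(1))
b=cv2.resize(s[125:195,250:340,::-1].astype(np.uint8),None,fx=8,fy=8,interpolation=cv2.INTER_CUBIC)
for q in(l[1],r_[1],low,l[0],r_[0]): cv2.circle(b,tuple(int(v) for v in (q-[250,125]+.44)*8),4,(0,255,0),1)
cv2.imwrite("pics/c8.png",np.clip(255*(b/255.)**.6,0,255).astype(np.uint8))
E
```

```text
t: 16.77
tcp_pos: [0.5882, 0.1532, 0.2842]
tool_rot: [[-0.839, 0.495, 0.228], [-0.195, 0.118, -0.974], [-0.509, -0.861, -0.003]]
ft_force: [-0.2, 0.2, -1.0]
width: 0.0502
t16.77 tcp [0.5882 0.1532 0.2842] shift cm in present axes [0.95 0.28 0.21]
turn [ 0.08 -0.19 -0.58] shift cm in final axes [0.95 0.29 0.21]
pred foot corners l,r,low [276.  162.4] [293.7 159.6] [287.1 167.3]
140 [124, 106, 96, 97, 99, 99, 97, 86, 68, 45, 29, 24, 20, 25, 31, 41, 47, 46, 40, 30, 21, 8, 24, 33, 37, 32, 24, 25, 36, 51, 63, 69, 73, 73, 69, 56, 47, 46, 45, 44, 43, 46, 48, 51, 52, 50, 53] pred 263.5 283.7
142 [139, 118, 104, 102, 101, 102, 102, 101, 94, 77, 55, 37, 31, 31, 28, 27, 26, 28, 29, 29, 25, 18, 21, 23, 23, 22, 10, 22, 49, 80, 108, 126, 134, 136, 132, 121, 102, 82, 63, 50, 45, 46, 48, 47, 48, 50, 51] pred 264.6 284.7
144 [111, 106, 103, 102, 102, 101, 101, 103, 107, 108, 101, 85, 61, 41, 26, 28, 28, 27, 26, 28, 28, 29, 23, 20, 21, 13, 13, 17, 26, 52, 84, 109, 125, 136, 142, 144, 143, 136, 122, 104, 88, 67, 62, 61, 56, 54, 53] pred 265.7 285.7
146 [102, 101, 105, 106, 105, 104, 103, 105, 113, 120,
[... 2106 characters left out ...]
5, 60, 57, 56, 53, 52, 53, 56] pred 276.9 296.0
166 [78, 84, 86, 89, 91, 85, 84, 73, 62, 63, 63, 63, 63, 62, 63, 62, 62, 65, 77, 85, 82, 77, 76, 82, 89, 91, 88, 85, 88, 87, 82, 78, 87, 111, 129, 136, 136, 132, 120, 105, 91, 79, 70, 64, 61, 57, 58] pred 278.0 297.0
168 [56, 57, 58, 66, 74, 81, 91, 92, 91, 87, 78, 73, 68, 65, 64, 65, 70, 78, 81, 78, 78, 81, 89, 93, 88, 84, 87, 92, 90, 89, 80, 76, 74, 78, 88, 98, 109, 121, 130, 135, 138, 136, 128, 117, 101, 88, 79] pred 279.1 298.1
170 [52, 53, 53, 52, 52, 55, 59, 65, 71, 77, 81, 85, 87, 87, 84, 82, 77, 72, 73, 75, 85, 91, 90, 84, 88, 90, 89, 87, 82, 76, 70, 71, 71, 70, 71, 73, 74, 75, 82, 91, 104, 114, 122, 125, 124, 116, 109] pred 280.2 299.1
```

View pics/c8.png

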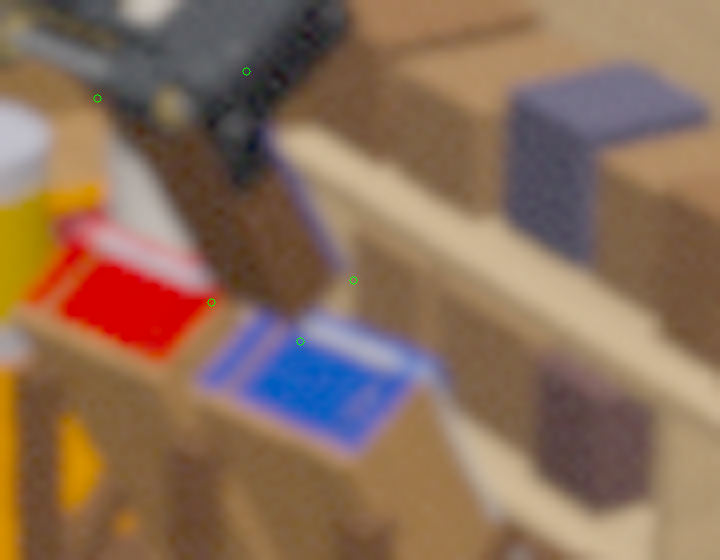

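The block hangs within about 1° of the tool axis, with its foot near prediction (left corner near (276,162)). The TCP still has an offset to correct before going in.

```bash

python3 -c "
from h import *
p,R=bay((.643,.164),13.3,.04,.0805,-.0027);delta(p,R)"
```

```text
t16.97 tcp [0.5879 0.1532 0.2854] shift cm in present axes [0.99 0.39 0.22]
turn [ 0.15 -0.19 -0.73] shift cm in final axes [0.98 0.4  0.22]
```

```bash

python3 -m crank '[[[1.05,0.4,0.22,0,0,0,1],[0,0,0,0,0,0,1],[0,0,0,0,0,0,1],[0,0,0,0,0,0,1]]]'
cat >> h.py <<'E'
def rel(m,yaw=13.3):
    R=frame(yaw,30);s=state();print("t%.2f"%s["t"],"tcp in bay axes mm",(np.c_[-R[:,0],-R[:,2],-R[:,1]].T@(s["tcp_pos"]-[*m,.174])*1000).round(1),"turn to nominal",np.degrees(Ro.from_matrix(s["tool_rot"].T@R).as_rotvec()).round(2))
E
python3 -c "
from h import *
rel((.643,.164))"
```

```text
t: 17.3
tcp_pos: [0.5815, 0.1495, 0.2762]
tool_rot: [[-0.837, 0.496, 0.229], [-0.195, 0.12, -0.973], [-0.511, -0.86, -0.004]]
ft_force: [-0.6, -0.3, -3.2]
width: 0.0498
t17.30 tcp in bay axes mm [ -3.6   0.  120.1] turn to nominal [ 0.15 -0.15 -0.71]
```

```bash

python3 -m crank '[[[0,2,0,0,0,0,1],[0,1.5,0,0,0,0,1],[0,1.5,0,0,0,0,1],[0,1,0,0,0,0,1],[0,0,0,0,0,0,1]]]'
python3 - <<'E'
from h import *
rel((.643,.164))
s=np.hstack([cv2.resize(viewer.read_camera(n)[a:a+80,b:b+80,::-1],(400,400),interpolation=cv2.INTER_CUBIC) for n,a,b in(("top",125,170),("side",125,250))])
cv2.imwrite("pics/c9.png",np.clip(255*(s/255.)**.7,0,255).astype(np.uint8))
E
```

```text
t: 17.72
tcp_pos: [0.6108, 0.1559, 0.2214]
tool_rot: [[-0.84, 0.492, 0.228], [-0.196, 0.117, -0.974], [-0.506, -0.862, -0.002]]
ft_force: [-1.4, -0.4, -3.2]
width: 0.0499
t17.72 tcp in bay axes mm [-5.1 -0.5 57.6] turn to nominal [ 0.03 -0.13 -0.4 ]
```

View pics/c9.png

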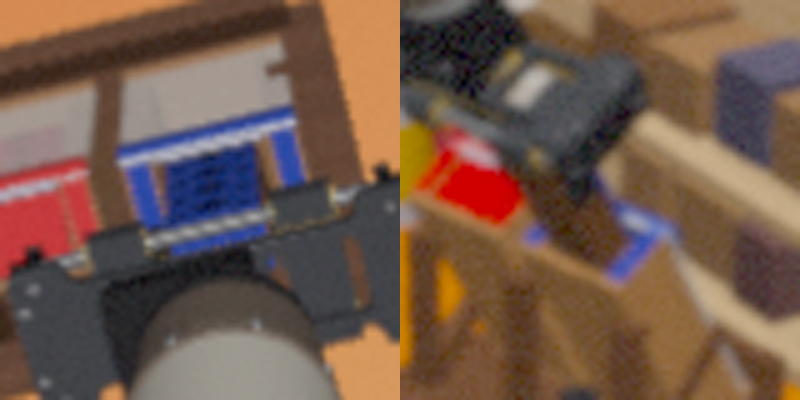

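The blue block's foot is in the blue mouth, centred, with low forces. I continue.

```bash

python3 -m crank '[[[0,1.5,0,0,0,0,1],[-0.1,1.5,0,0,0,0,1],[0,0,0,0,0,0,1]]]'
python3 -m crank '[[[-0.1,1.5,0,0,0,0,1],[0,0,0,0,0,0,1],[0,0,0,0,0,0,1]]]'
python3 -c "
from h import *
rel((.643,.164))"
```

```text
t: 18.07
tcp_pos: [0.6262, 0.1596, 0.1966]
tool_rot: [[-0.839, 0.493, 0.229], [-0.196, 0.118, -0.973], [-0.507, -0.862, -0.002]]
ft_force: [-0.2, -0.6, -3.2]
width: 0.0497
t: 18.32
tcp_pos: [0.635, 0.162, 0.1868]
tool_rot: [[-0.838, 0.496, 0.229], [-0.195, 0.119, -0.973], [-0.51, -0.86, -0.003]]
ft_force: [-0.1, 0.0, -1.2]
width: 0.0499
t18.32 tcp in bay axes mm [-0.8 -0.1 15.2] turn to nominal [ 0.12 -0.14 -0.67]
```

```bash

python3 -m crank '[[[0,0.6,0,0,0,0,1],[0,0.4,0,0,0,0,1],[0,0,0,0,0,0,1],[0,0,0,0,0,0,1]]]'
python3 -c "
from h import *
rel((.643,.164))"
```

```text
t: 18.65
tcp_pos: [0.6399, 0.1634, 0.1786]
tool_rot: [[-0.837, 0.497, 0.229], [-0.195, 0.12, -0.973], [-0.511, -0.86, -0.003]]
ft_force: [-0.6, -0.7, -3.2]
width: 0.0496
t18.65 tcp in bay axes mm [-0.4  0.1  5.6] turn to nominal [ 0.14 -0.15 -0.72]
```

```bash

python3 -m crank '[[[0,0,0,0,0,0,-0.3],[0,0,0,0,0,0,-0.3],[0,0,0,0,0,0,-0.3],[0,0,0,0,0,0,-0.3],[0,0,0,0,0,0,-0.3]]]'
python3 -m crank '[[[0,-2,0,0,0,0,-0.3],[0,-4,0,0,0,0,-0.3],[0,-4,0,0,0,0,-0.3],[0,-4,0,0,0,0,-0.3],[1.5,-3.5,0,0,0,0,-0.3]]]'
python3 -m crank '[[[3.5,-1,0,0,0,0,-0.3],[3.5,-1,0,0,0,0,-0.3],[0,0,0,0,0,0,-0.3],[0,0,0,0,0,0,-0.3]]]'
python3 - <<'E'
from h import *
T=viewer.read_camera("top")[:,:,::-1];S=viewer.read_camera("side")[:,:,::-1]
a=cv2.resize(T[115:195,145:255],(440,320),interpolation=cv2.INTER_CUBIC);b=cv2.resize(S[140:220,245:335],(360,320),interpolation=cv2.INTER_CUBIC)
c=cv2.resize(T[110:330,255:455],(400,280)) ; d=cv2.resize(S[190:370,220:430],(400,280))
im=np.vstack([np.hstack([a,b]),np.hstack([c,d])]);cv2.imwrite("pics/c10.png",np.clip(255*(im/255.)**.75,0,255).astype(np.uint8))
E
```

```text
t: 19.07
tcp_pos: [0.6401, 0.1637, 0.1782]
tool_rot: [[-0.837, 0.496, 0.229], [-0.195, 0.12, -0.973], [-0.511, -0.86, -0.004]]
ft_force: [0.8, 1.0, 0.2]
width: 0.0561
t: 19.48
tcp_pos: [0.5418, 0.141, 0.3251]
tool_rot: [[-0.835, 0.5, 0.23], [-0.194, 0.123, -0.973], [-0.515, -0.857, -0.006]]
ft_force: [-0.2, 1.2, 1.6]
width: 0.0567
t: 19.82
tcp_pos: [0.47, 0.1225, 0.3015]
tool_rot: [[-0.838, 0.495, 0.23], [-0.196, 0.12, -0.973], [-0.51, -0.86, -0.004]]
ft_force: [0.8, 0.5, 0.1]
width: 0.0566
```

View pics/c10.png

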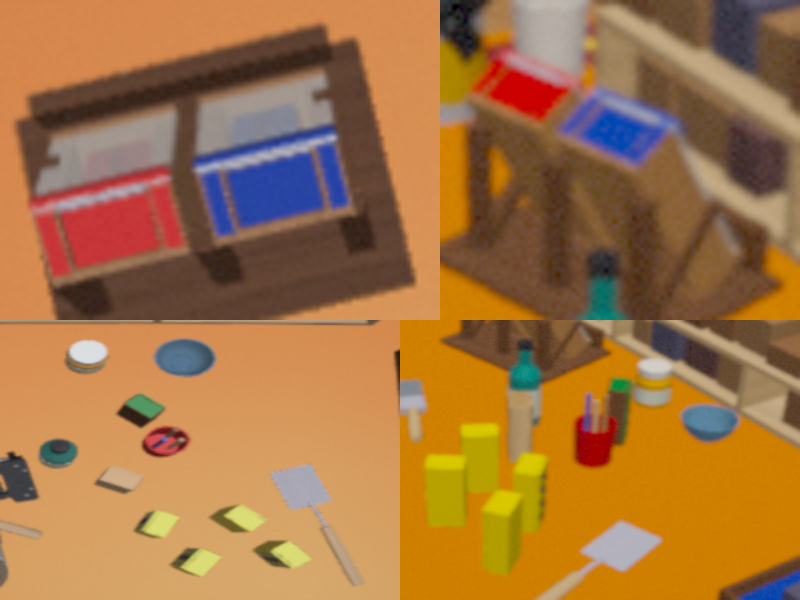

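Both flaps are shut and flush. The red and blue faces show through the clear walls at about (120,155) and (265,125) in the crop. Every other block stands as before, and the gripper is clear.

```bash
python3 -c "
from plant import workorder,state
print(workorder.hand_in(),state()['t'])"
```

```text
the job is handed in; nothing more can be done
the job is handed in; nothing more can be done
```

I put the red block and then the blue block in their own bays, foot first with the carved face towards the clear upper wall. The job is handed in at about 20 s of the 59 s allowed.

- **Result:** in the last pictures both flaps look shut and flush, and each carved face shows through its clear wall. The other blocks are upright and nothing else on the table appears to have moved. I judged the flaps by eye from the pictures, not by a measured angle.
- **Forces:** every wrist force reading I printed was about 4 N or less.
- **Disagreements:** before insertion the red block hung about 4° more upright than the tool, so I turned the tool to match. The arm settled up to 10 mm from its commanded position near the blue bay, which I also corrected. The two measurements of the rack's angle differed by about 1°, and the blocks still went in freely.

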